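# Dose one grinding ball into the mill jar

### The job

One more grinding ball has to go into the glaze mill's jar. Turn the dosing wheel by its wooden peg until the pocket holding the round porcelain ball sits squarely over the drop hole, with the flap still shut; only then swing the flap's crank over, so that the flap tips and the ball falls down the chute into the jar, and leave the ball lying there. Do not open the flap under any other pocket.

Things in the scene. Friction and masses are not known exactly. Their poses are not given: they have to be found in the camera images.
- stand: Fixed dosing stand, dark steel deck 220 mm square, top 140 mm above the table. Origin: on the wheel's vertical axis at table level; x points to the drop hole, z up. The hole (54 mm square, at x = 75 mm) is shut from below by a flush steel flap; a square chute hangs under it, over the jar. The flap's crank stands just past the deck's edge, at x = 135 mm.
- drop_hole (a point): Centre of the drop hole, at the deck's top, 140 mm above the table and 75 mm from the wheel's axis.
- wheel_peg (a point): Top of the wheel's upright wooden peg (16 mm thick, 60 mm tall, top 220 mm up), 75 mm from the axis, at first roughly opposite the hole. The aluminium wheel turns up to 2.8 rad either way, takes 2 N at the peg and stays put. Its 5 pockets, bottomless sleeves (38 mm bore, tops 166 mm up), lie 75 mm from the axis at 60, 120, 180, 240, 300 degrees from the peg; contents slide on the deck.
- ball_center (a point): Centre of the white porcelain ball, 30 mm in diameter, lying on the deck in one of the wheel's pockets with up to 4 mm play all round (centre 155 mm above the table). Two other pockets hold things of the same porcelain: a 22 mm square block and a three-armed stilt 14 mm tall.
- flap (a joint): Angle of the tipping flap: 0 = shut (start), 1.2 rad = fully open, hanging down; the ball falls well before 1.0 rad. The crank turns with it: pushing the crank's knob towards the stand's +y, over the upright, opens the flap. It takes 1 to 2 N, stays where it is left and has no spring.
- crank_knob (a point): Centre of the crank's black ball knob (18 mm), at the end of a 10 mm rod, 75 mm from the pivot. Pivot: axis along the stand's x, at y = -28 mm, 138 mm above the table. The rod swings in the upright plane x = 135 mm of the stand: shut it leans 0.35 rad to -y (knob at y = -54 mm, 208 mm up), fully open 0.85 rad to +y (knob at y = +28 mm, 187 mm up).
- jar_in (a point): Centre of the inner floor of the open terracotta mill jar, rim radius 52 mm, 70 mm tall, standing loose on the table under the chute.
Mind the look-alikes: they are no part of the job. Leave any black or red look-alike of the part that bears ball_center alone.

How it is judged:
By the outcome, as a careful person would: the job done as asked, in the order asked, and still so for the second after the job is handed in, with the robot touching nothing.
It also fails if it takes over 53 s, if anything falls off the work surface, if the arm or the gripper's body presses on something with over 40 N, if the wrist force passes 120 N, or if a joint passes its speed limit or range.

### The arm

A 6-joint arm with a two-finger parallel gripper is mounted at the origin on the work surface. World frame = base frame: x ahead of the robot, y to its left, z up, the work surface at z = 0. Lengths are in m, angles in rad, forces in N, time in s.
With the tool pointing down it reaches from about 0.3 to 0.85 m from the base axis. Payload 4.2 kg.
Tool frame: the origin (TCP) lies at the very end of the fingers, on their centre line; the grasp point (between the pads) lies env.grip_depth behind it (env.grip_depth is the distance from the TCP to the grasp point, in m); z points along the fingers, y is the line along which they close (so a half turn about z gives the same grasp; the last joint's range is limited). The gripper opens to 91 mm and grips with 3 to 60 N. Pads are 32 mm wide; open, the fingers measure 118 mm over their backs; the gripper's body (76 mm by 178 mm) begins 60 mm behind the grasp point.
Start: joints at [1.164, 0.32, 1.565, -0, 1.257, -0.02], TCP at [0.217, 0.533, 0.214] pointing down, gripper open.
Joint ranges: [-3.11, 3.11], [-0.84, 2.01], [0.21, 2.61], [-1.34, 4.49], [0.05, 2.63], [-2.56, 2.56]. Speed limits (rad/s): [2.57, 2.57, 3.14, 3.14, 3.14, 3.14].

### API

Orientations are given as [roll, pitch, yaw] about the fixed x, y, z axes, in that order (R = Rz(yaw) Ry(pitch) Rx(roll)).
In Python, from rig import env gives the robot as it stands. The module is installed in compiled form; this text tells all that it offers.
- The arm moves only by the tool step_arm, never from a script. Its argument "commands" is a list that holds one entry, the list of rows, each a list of 5 numbers: the shift along the tool's x, y, z in m, then the turn about the tool's z in degrees, then the closure in counts, from 0 (fully open) to 255 (shut). In form: [[[x, y, z, yaw, gripper], ...]]. A call has 1 to 20 rows; each row shifts and turns the commanded pose from where the row before left it, along the tool's axes as they then stand; what a row does not reach is not made up. A row lasts 1/12 s, in which the tool goes at most 41.7 mm and 7.16 degrees, less where a joint would pass 70% of its speed; a pose out of reach is approached as far as the arm can. A call with a gripper value outside its range is refused whole. The fingers move at their own pace and stop on an object; the grip force is fixed at half the most. Time passes only in rows, so rows that do not move let the fingers close. It gives the time, the measured TCP pose, the force, the opening and the grip force at its end, in the units of the state.
- env.observe(): the state, without advancing time (a new reading comes with each control period).
- env.read_camera(name): name is "side" or "top" or "wrist"; returns a dict with "image" (420x560x3 uint8, red, green, blue), "vfov" (degrees; the focal length in pixels is half the picture's height over the tangent of half this angle, whatever the lens; pixels are square), "cx", "cy" (the principal point, pixels), "k1" (the pictures are not rectified: a ray, as slopes to the right and down, at radius r is drawn at 1 + k1 r^2 times it, then the intrinsics apply), "cam_to_world" (4x4, takes a point from camera to world coordinates); the wrist camera has in their place "hand_eye" (4x4, takes a point from camera to tool coordinates, whose origin is the TCP and whose axes are the flange's). Camera axes: x right, y up, looking along -z (the intrinsics and any distortion apply to the point x, -y, -z); pixel columns grow to the right and rows downward; lengths in m; the calibration is good to about 2 mm. A picture is of the moment at which its call begins: read the wrist's pose just before it. There is no depth.
- env.close_job(): hands the job in; it is judged then, once.
The state is a dict: "time": time; "qpos": joint angles; "joint_vel": joint speeds; "effort": joint torques, N m; "tcp_pos": TCP position; "orientation": TCP orientation; "wrist_force": force on the tool from outside, world axes, zero at the start; "ft_torque": the same for the moment, N m; "width": finger opening in m; "grasp_force": force on a finger pad.
Only numpy, scipy, OpenCV 4.12 (cv2) and the standard library are available. Lean on these libraries where they do the work, as an engineer would, in place of code of your own. Each camera call takes 0.05 s, during which the arm holds its last target. There are 200 camera calls.

## Working session

There is one attempt and no reset: what is moved stays moved. The work goes in short steps, Python scripts to look and compute and a tool call to move; the robot and the scene stay as the last step left them, time stands still between calls to the robot, and variables do not carry over. Pictures are saved under pics/ and viewed, at most 10 in all, crops included, and the job is handed in when it is done.

Besides the shell and the picture viewer there is one more tool, called after "Request:" by a JSON object that holds its "fn" and its "kwargs", one argument or row to a line. step_arm: Moves the arm, as the interface text tells. Its arguments: {"type":"object","properties":{"commands":{"type":"array","items":{"type":"array","items":{"type":"array","items":{"type":"number"}}}}},"required":["commands"]}

```bash
mkdir -p pics; cat > h.py <<'E'
import numpy as np, cv2
from rig import env
def snap(n,f):
    s=env.observe(); c=env.read_camera(n); cv2.imwrite('pics/'+f+'.png',c['image'][:,:,::-1]); 
    np.save('pics/'+f+'.npy',dict(c=c,s=s),allow_pickle=True); return c,s
def load(f): d=np.load('pics/'+f+'.npy',allow_pickle=True).item(); return d['c'],d['s']
def pose(c,s):
    if 'cam_to_world' in c: return np.array(c['cam_to_world'])
    from scipy.spatial.transform import Rotation as R
    T=np.eye(4);T[:3,:3]=R.from_euler('xyz',s['orientation']).as_matrix();T[:3,3]=s['tcp_pos'];return T@np.array(c['hand_eye'])
def fl(c): return c['image'].shape[0]/2/np.tan(np.radians(c['vfov'])/2)
def pt(c,s,u,v,z):
    f=fl(c);d=np.array([(u-c['cx'])/f,(v-c['cy'])/f]);r=d.copy()
    for _ in range(30): r=d/(1+c['k1']*(r@r))
    T=pose(c,s);w=T[:3,:3]@[r[0],-r[1],-1];o=T[:3,3];return o+w*(z-o[2])/w[2]
def proj(c,s,P):
    T=pose(c,s);p=T[:3,:3].T@(np.array(P)-T[:3,3]);r=np.array([p[0],-p[1]])/-p[2]
    r=r*(1+c['k1']*(r@r));return r*fl(c)+[c['cx'],c['cy']]
E
python3 - <<'E'
from h import *
for n in('top','side','wrist'): c,s=snap(n,n+'0'); print(n,pose(c,s).round(3).tolist(),c['vfov'],c['k1'])
a=[cv2.imread(f'pics/{n}0.png') for n in('top','side')]
E
```

```text
top [[-0.023, 0.995, -0.094, 0.519], [-1.0, -0.022, 0.005, -0.013], [0.003, 0.094, 0.996, 0.988], [0.0, 0.0, 0.0, 1.0]] 45.75931415426581 0.06027532232501106
side [[0.957, 0.171, -0.234, 0.447], [-0.29, 0.516, -0.806, -0.548], [-0.017, 0.839, 0.544, 0.524], [0.0, 0.0, 0.0, 1.0]] 49.61831823173554 -0.05231762917464402
wrist [[0.378, -0.889, -0.257, 0.145], [0.926, 0.362, 0.107, 0.562], [-0.002, -0.279, 0.96, 0.383], [0.0, 0.0, 0.0, 1.0]] 70.56958499627807 -0.023228080476397555
```

View pics/top0.png

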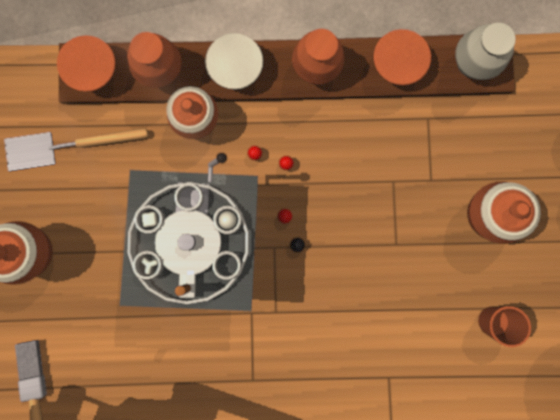

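View pics/side0.png

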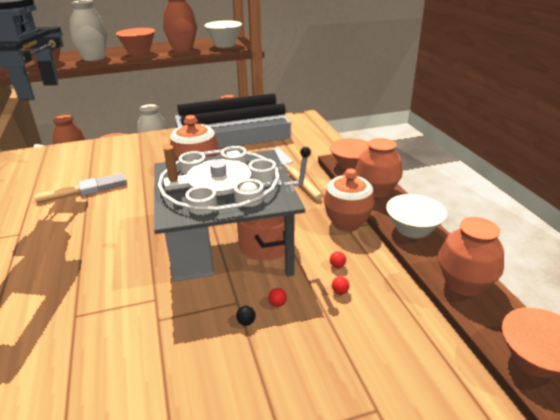

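```bash
python3 - <<'E'
import cv2
a=cv2.imread('pics/top0.png')[140:315,110:310]
cv2.imwrite('pics/c1.png',cv2.resize(a,(800,700)[:2],interpolation=cv2.INTER_CUBIC)[:600])
E
```

```text
(no output)
```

View pics/c1.png

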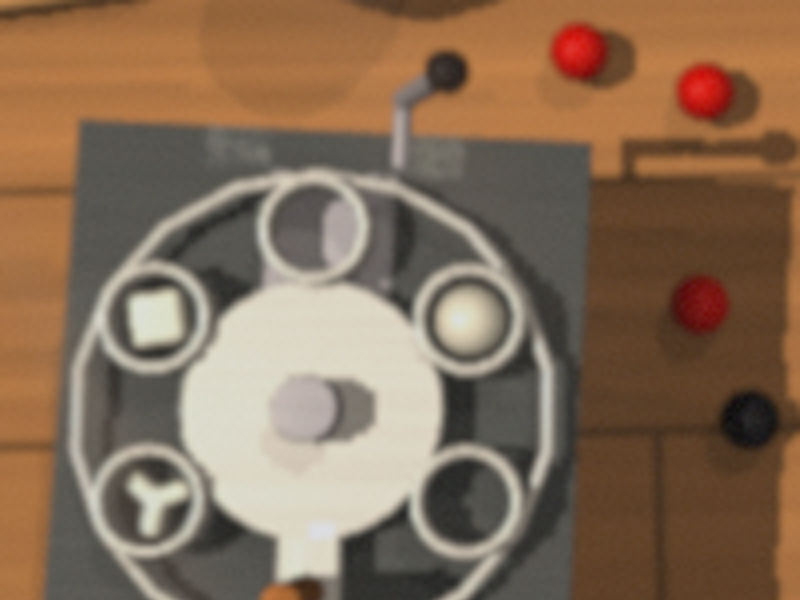

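```bash
python3 - <<'E'
from h import *
from scipy.optimize import least_squares
c,s=load('top0')
o=lambda u,v:(u/4+110,v/4+140)
A={180:(313,229),240:(154,317),120:(469,319),300:(148,500),60:(467,501)}
P={a:pt(c,s,*o(*A[a]),.166)[:2] for a in A}
f=lambda p:np.concatenate([p[:2]+.075*np.array([np.cos(p[2]+np.radians(a)),np.sin(p[2]+np.radians(a))])-P[a] for a in A])
r=least_squares(f,[.52,.2,np.pi]);print(r.x,np.degrees(r.x[2]),(r.fun*1000).round(1))
C=[pt(c,s,*q,.14)[:2] for q in [o(80,122),o(589,145),(251,310),(121,306)]]
print(np.array(C).round(4),np.mean(C,0))
K=np.array([[.11,.11],[.11,-.11],[-.11,-.11],[-.11,.11]])
g=lambda p:(p[:2]+K@np.array([[np.cos(p[2]),np.sin(p[2])],[-np.sin(p[2]),np.cos(p[2])]])-C).ravel()
r2=least_squares(g,[.52,.2,0]);print(r2.x,np.degrees(r2.x[2]),(r2.fun*1000).round(1))
print('ball',pt(c,s,*o(468,318),.155),'knob',pt(c,s,*o(446,72),.208),'peg',pt(c,s,180,290,.22))
x,y,t=r2.x;x,y=r.x[:2]
for n,(a,b,z) in dict(knob=(.135,-.054,.208),pivot=(.135,-.028,.138)).items():print(n,x+a*np.cos(t)-b*np.sin(t),y+a*np.sin(t)+b*np.cos(t))
for k in 0,1:
  w=r.x[2]+k*(t+np.pi/3*4-r.x[2]); print('pegpred',x+.075*np.cos(w),y+.075*np.sin(w),np.degrees(w),proj(c,s,[x+.075*np.cos(w),y+.075*np.sin(w),.22]))
E
```

```text
[0.53816308 0.12474701 3.11414726] 178.42749469188527 [ 0.6 -0.3 -0.1  0.3  0.1 -0.2 -0.3  0.1 -0.2  0.1]
[[0.6638 0.2262]
 [0.6493 0.0086]
 [0.4233 0.0234]
 [0.4357 0.2395]] [0.54302506 0.12443428]
[ 0.54302506  0.12443428 -0.06207644] -3.5567178888409763 [-4.2  1.2 -3.3 -0.8  3.1 -2.   4.3  1.5]
ball [0.5748953  0.06032475 0.155     ] knob [0.66928773 0.06298985 0.208     ] peg [0.46493256 0.12728667 0.22      ]
knob 0.6695530765840398 0.062476080592288825
pivot 0.6711660275854661 0.08842600138343959
pegpred 0.46319132349341924 0.1268051540489351 178.42749469188527 [180.32014257 291.15469101]
pegpred 0.4967059141583249 0.06224657955837992 236.44328211115902 [222.65194126 267.81932732]
```

```bash
python3 - <<'E'
from h import *
from scipy.spatial.transform import Rotation as R
s=env.observe();print(env.grip_depth,s['time'],s['tcp_pos'],s['orientation'],s['width'])
M=R.from_euler('xyz',s['orientation']).as_matrix();print(M.round(3));print(M.T@(np.array([.463,.127,.28])-s['tcp_pos']))
print(np.degrees(np.arctan2(M[1,1],M[0,1])))
E
```

```text
0.0188 0.15 [0.21672979 0.53216679 0.21331579] [-3.14023367e+00 -2.99346300e-05  2.75482383e+00] 0.09093390468568145
[[-0.926  0.377 -0.001]
 [ 0.377  0.926 -0.001]
 [ 0.    -0.001 -1.   ]]
[-0.38090495 -0.28243599 -0.06631185]
67.8397810947784
```

Request:
{"fn": "step_arm", "kwargs": {
  "commands": [
    [[0, 0, -0.035, 0, 0], [0, 0, -0.035, 0, 0], [-0.0238, -0.01765, 0, 0, 0], [-0.0238, -0.01765, 0, 0, 0], [-0.0238, -0.01765, 0, 0, 0], [-0.0238, -0.01765, 0, 0, 0], [-0.0238, -0.01765, 0, 0, 0], [-0.0238, -0.01765, 0, 0, 0], [-0.0238, -0.01765, 0, 0, 0], [-0.0238, -0.01765, 0, 0, 0], [-0.0238, -0.01765, 0, 0, 0], [-0.0238, -0.01765, 0, 0, 0], [-0.0238, -0.01765, 0, 0, 0], [-0.0238, -0.01765, 0, 0, 0], [-0.0238, -0.01765, 0, 0, 0], [-0.0238, -0.01765, 0, 0, 0], [-0.0238, -0.01765, 0, 0, 0], [-0.0238, -0.01765, 0, 0, 0]]
  ]
}}

```text
time: 1.65
tcp_pos: [0.4634, 0.1259, 0.2838]
orientation: [-3.142, -0.0, 2.755]
wrist_force: [0.5, -0.5, 0.6]
width: 0.0912
grasp_force: 0.0
```

Request:
{"fn": "step_arm", "kwargs": {
  "commands": [
    [[0, 0, 0, 7, 0], [0, 0, 0, 7, 0], [0, 0, 0, 7, 0], [0, 0, 0, 7, 0], [0, 0, 0, 7, 0], [0, 0, 0, 7, 0], [0, 0, 0, 7, 0], [0, 0, 0, 7, 0], [0, 0, 0, 7, 0], [0, 0, 0, 7, 0], [0, 0, 0, 7, 0], [0, 0, 0, 7, 0], [0, 0, 0, 7, 0], [0, 0, 0, 7, 0], [0, 0, 0, 7, 0], [0, 0, 0, 7, 0], [0, 0, 0, 7, 0], [0, 0, 0, 7, 0], [0, 0, 0, 7, 0], [0, 0, 0, 7, 0]]
  ]
}}

```text
time: 3.32
tcp_pos: [0.4628, 0.1273, 0.2837]
orientation: [-3.142, 0.001, 0.305]
wrist_force: [-0.4, 0.5, 0.6]
width: 0.0908
grasp_force: 0.0
```

Request:
{"fn": "step_arm", "kwargs": {
  "commands": [
    [[0, 0, 0, 7, 60], [0, 0, 0, 7, 60], [0, 0, 0, 5.4, 60], [0, 0, 0, 0, 60], [0, 0, 0, 0, 60]]
  ]
}}

```text
time: 3.73
tcp_pos: [0.4629, 0.1273, 0.2837]
orientation: [3.142, 0.001, -0.025]
wrist_force: [0.1, -0.2, 0.3]
width: 0.0697
grasp_force: 0.0
```

```bash
cat > st.py <<'E'
from h import *
from scipy.spatial.transform import Rotation as R
import sys
def rel(P):
    s=env.observe();M=R.from_euler('xyz',s['orientation']).as_matrix();print('t',s['time'],'tcp',s['tcp_pos'].round(4),'w',round(s['width'],4),'F',np.round(s['wrist_force'],1),'yawY',np.degrees(np.arctan2(M[1,1],M[0,1])).round(2),'q6',s['qpos'][5])
    print('rel',(M.T@(np.array(P)-s['tcp_pos'])).round(4)); return M,s
if __name__=='__main__': rel([float(a) for a in sys.argv[1:4]])
E
python3 st.py .463 .127 .187; python3 - <<'E'
from h import *
snap('wrist','w1')
E
```

```text
t 3.7333 tcp [0.4629 0.1273 0.2837] w 0.0697 F [ 0.1 -0.2  0.3] yawY -91.42 q6 1.8399169712882004
rel [0.0002 0.0003 0.0967]
```

View pics/w1.png

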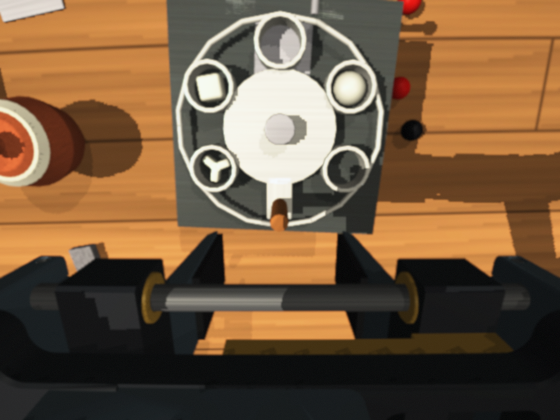

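Request:
{"fn": "step_arm", "kwargs": {
  "commands": [
    [[0, 0, 0.02, 0, 60], [0, 0, 0.02, 0, 60], [0, 0, 0.02, 0, 60], [0, 0, 0.02, 0, 60], [0, 0, 0.02, 0, 100], [0, 0, 0, 0, 160], [0, 0, 0, 0, 190], [0, 0, 0, 0, 230], [0, 0, 0, 0, 230], [0, 0, 0, 0, 230], [0, 0, 0, 0, 230]]
  ]
}}

```text
time: 4.7
tcp_pos: [0.4636, 0.1275, 0.1849]
orientation: [-3.141, -0.002, -0.027]
wrist_force: [0.6, 0.0, -0.4]
width: 0.0261
grasp_force: 0.0
```

```bash
python3 st.py .463 .127 .187; python3 - <<'E'
from h import *
c,s=load('w1')
from scipy.optimize import least_squares
A={180:(280,40),240:(209,86),120:(350,87),300:(213,168),60:(346,169)}
P={a:pt(c,s,*A[a],.166)[:2] for a in A}
f=lambda p:np.concatenate([p[:2]+.075*np.array([np.cos(p[2]+np.radians(a)),np.sin(p[2]+np.radians(a))])-P[a] for a in A])
r=least_squares(f,[.52,.2,np.pi]);print(r.x,np.degrees(r.x[2]),(r.fun*1000).round(1))
a,b,d,e=pt(c,s,179,226,.14),pt(c,s,373,235,.14),pt(c,s,399,2,.14),pt(c,s,168,2,.14);print(a,b,np.degrees(np.arctan2(*(b-a)[:2][::1])),np.degrees(np.arctan2((d-b)[1],(d-b)[0])),np.degrees(np.arctan2((e-a)[1],(e-a)[0])))
# arc plan: tool-frame step for pure rotation about axis at radius .075, 4 deg/row
print(.075*2*np.sin(np.radians(2)), .075*(1-np.cos(np.radians(4))))
E
```

```text
t 4.7 tcp [0.4636 0.1275 0.1849] w 0.0261 F [ 0.6  0.  -0.4] yawY -91.55 q6 1.842174087528098
rel [-0.0006  0.0005 -0.0021]
[0.54051997 0.12561787 3.11110013] 178.2529073181296 [ 0.1  0.   0.3  1.   0.4 -1.4 -0.6  0.7 -0.3 -0.2]
[0.43862857 0.24070787 0.14      ] [0.42239316 0.02301753 0.14      ] -175.73475968263813 -2.709774398155725 -3.880947188810902
0.0052349245053751456 0.00018269623051318516
```

Request:
{"fn": "step_arm", "kwargs": {
  "commands": [
    [[0, 0, 0, 0, 230], [0, 0, 0, 0, 230], [0, 0, 0, 0, 230], [0, 0, 0, 0, 230]]
  ]
}}

```text
time: 5.03
tcp_pos: [0.4632, 0.1274, 0.1844]
orientation: [-3.141, -0.001, -0.027]
wrist_force: [-0.8, 0.3, 3.3]
width: 0.0152
grasp_force: 30.0
```

Request:
{"fn": "step_arm", "kwargs": {
  "commands": [
    [[0.00018, 0.00523, 0, -4, 230], [0.00018, 0.00523, 0, -4, 230], [0.00018, 0.00523, 0, -4, 230], [0.00018, 0.00523, 0, -4, 230], [0.00018, 0.00523, 0, -4, 230]]
  ]
}}

```text
time: 5.45
tcp_pos: [0.4671, 0.1017, 0.1844]
orientation: [-3.141, -0.001, 0.325]
wrist_force: [-0.6, 0.9, 3.6]
width: 0.0153
grasp_force: 30.0
```

Low forces; continue the arc.

Request:
{"fn": "step_arm", "kwargs": {
  "commands": [
    [[0.00018, 0.00523, 0, -4, 230], [0.00018, 0.00523, 0, -4, 230], [0.00018, 0.00523, 0, -4, 230], [0.00018, 0.00523, 0, -4, 230], [0.00018, 0.00523, 0, -4, 230], [0.00018, 0.00523, 0, -4, 230], [0.00018, 0.00523, 0, -4, 230], [0.00018, 0.00523, 0, -4, 230], [0.00018, 0.00523, 0, -4, 230], [5e-05, 0.0026, 0, -2, 230], [0, 0, 0, 0, 230], [0, 0, 0, 0, 230]]
  ]
}}

```text
time: 6.45
tcp_pos: [0.4972, 0.0622, 0.1844]
orientation: [3.14, -0.0, 0.984]
wrist_force: [0.2, -3.3, 4.6]
width: 0.0155
grasp_force: 30.0
```

```bash
python3 st.py .497 .062 .187; python3 - <<'E'
from h import *
snap('top','t2')
a=cv2.imread('pics/t2.png')[150:300,115:315]
cv2.imwrite('pics/c2.png',cv2.resize(a,(800,600),interpolation=cv2.INTER_CUBIC))
E
```

```text
t 6.45 tcp [0.4972 0.0622 0.1844] w 0.0155 F [ 0.2 -3.3  4.6] yawY -33.62 q6 0.6897242070921058
rel [-0.0003 -0.     -0.0026]
```

View pics/c2.png

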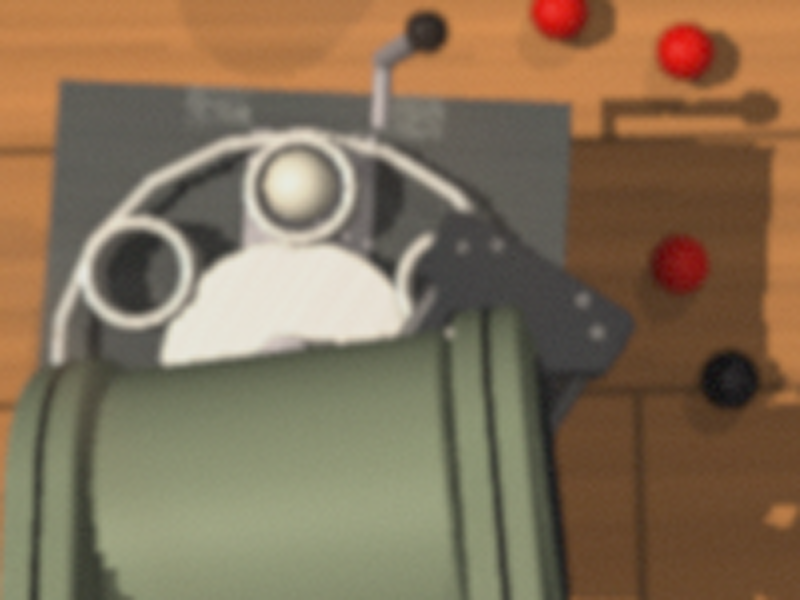

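```bash
python3 - <<'E'
from h import *
c,s=load('t2');o=lambda u,v:(u/4+115,v/4+150)
ax=np.array([.5385,.125]);
for q,z in [((299,187),.166),((297,183),.155),((243,228),.14),((374,228),.14),((137,271),.166),((60,81),.14),((570,103),.14)]:
  p=pt(c,s,*o(*q),z)[:2];d=p-ax;print(q,p.round(4),np.degrees(np.arctan2(d[1],d[0])).round(2),np.hypot(*d).round(4))
for t in(-3,-3.7,-4.3):
  t=np.radians(t);e=np.array([np.cos(t),np.sin(t)]);n=np.array([-e[1],e[0]])
  print([(((pt(c,s,*o(*q),.14)[:2]-ax)@n)*1000).round(1) for q in((243,228),(374,228))],[(((pt(c,s,*o(*q),.14)[:2]-ax)@n)*1000).round(1) for q in((60,81),(570,103))],'ring',((pt(c,s,*o(299,187),.166)[:2]-ax)@n*1000).round(1))
E
```

```text
(299, 187) [0.6134 0.1205] -3.45 0.075
(297, 183) [0.6163 0.1231] -1.4 0.0779
(243, 228) [0.5993 0.1486] 21.24 0.0652
(374, 228) [0.598  0.0929] -28.34 0.0676
(137, 271) [0.58   0.1872] 56.28 0.0747
(60, 81) [0.6642 0.2262] 38.82 0.1614
(570, 103) [0.6501 0.0081] -46.31 0.1616
[np.float64(26.8), np.float64(-28.9)] [np.float64(107.6), np.float64(-110.9)] ring -0.6
[np.float64(27.5), np.float64(-28.2)] [np.float64(109.1), np.float64(-109.4)] ring 0.3
[np.float64(28.1), np.float64(-27.5)] [np.float64(110.3), np.float64(-108.2)] ring 1.1
```

Request:
{"fn": "step_arm", "kwargs": {
  "commands": [
    [[0, 0, 0, 0, 200], [0, 0, 0, 0, 150], [0, 0, 0, 0, 120], [0, 0, 0, 0, 120], [0, 0, -0.01, 0, 120], [0, 0, -0.03, 0, 120], [0, 0, -0.03, 0, 120], [0, 0, -0.025, 0, 255], [0, 0, 0, -6, 255], [0, 0, 0, -6, 255], [0, 0, 0, -6, 255], [0, 0, 0, -6, 255], [0, 0, 0, -6, 255], [0, 0, 0, 0, 255], [0, 0, 0, 0, 255]]
  ]
}}

```text
time: 7.75
tcp_pos: [0.4965, 0.0629, 0.2794]
orientation: [3.141, -0.0, 1.506]
wrist_force: [0.5, -1.3, -0.2]
width: 0.0004
grasp_force: 0.0
```

```bash
python3 - <<'E'
from st import *
t=np.radians(-3.6);e=np.array([np.cos(t),np.sin(t)]);n=np.array([-e[1],e[0]]);p=np.array([.5385,.125])+.135*e-.105*n;print(p)
rel([*p,.18]);snap('top','t3')
a=cv2.imread('pics/t3.png')[150:300,115:315]
cv2.imwrite('pics/c3.png',cv2.resize(a,(800,600),interpolation=cv2.INTER_CUBIC))
E
```

```text
[0.6666406  0.01173047]
t 7.75 tcp [0.4965 0.0629 0.2794] w 0.0004 F [ 0.5 -1.3 -0.2] yawY -3.71 q6 0.16770700253254678
rel [-0.0401  0.173   0.0995]
```

View pics/c3.png

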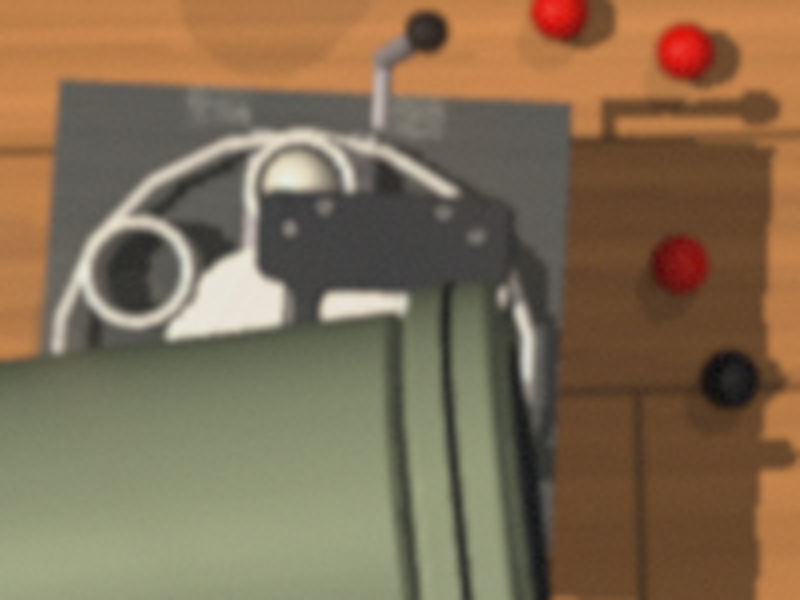

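Request:
{"fn": "step_arm", "kwargs": {
  "commands": [
    [[-0.01, 0.02, 0, 0, 255], [-0.01, 0.025, 0, 0, 255], [-0.01, 0.03, 0, 0, 255], [-0.01, 0.03, 0, 0, 255], [0, 0.03, 0, 0, 255], [0, 0.025, 0, 0, 255], [0, 0.013, 0, 0, 255], [0, 0, 0.02, 0, 255], [0, 0, 0.025, 0, 255], [0, 0, 0.025, 0, 255], [0, 0, 0.02, 0, 255], [0, 0, 0.009, 0, 255], [0, 0, 0, 0, 255], [0, 0, 0, 0, 255]]
  ]
}}

```text
time: 8.97
tcp_pos: [0.667, 0.0122, 0.1805]
orientation: [3.141, -0.0, 1.508]
wrist_force: [-0.1, -0.1, 0.1]
width: 0.0003
grasp_force: 0.0
```

Request:
{"fn": "step_arm", "kwargs": {
  "commands": [
    [[0.006, 0, 0, 0, 255], [0.006, 0, 0, 0, 255], [0.006, 0, 0, 0, 255], [0.006, 0, 0, 0, 255], [0.006, 0, 0, 0, 255], [0.006, 0, 0, 0, 255], [0.006, 0, 0, 0, 255]]
  ]
}}

```text
time: 9.55
tcp_pos: [0.6695, 0.0548, 0.1803]
orientation: [3.141, 0.0, 1.509]
wrist_force: [0.4, -0.6, 0.5]
width: 0.0003
grasp_force: 0.4
```

Request:
{"fn": "step_arm", "kwargs": {
  "commands": [
    [[0.006, 0, 0, 0, 255], [0.006, 0, 0, 0, 255], [0.006, 0, 0, 0, 255], [0.006, 0, 0, 0, 255], [0.006, 0, 0, 0, 255], [0.006, 0, 0, 0, 255], [0.006, 0, 0, 0, 255], [0.006, 0, 0, 0, 255], [0.006, 0, 0, 0, 255], [0.003, 0, 0, 0, 255], [0, 0, 0, 0, 255], [0, 0, 0, 0, 255]]
  ]
}}

```text
time: 10.55
tcp_pos: [0.6728, 0.1114, 0.18]
orientation: [-3.142, -0.0, 1.509]
wrist_force: [-0.1, 0.4, -0.1]
width: 0.0002
grasp_force: 0.0
```

```bash
python3 - <<'E'
from st import *
rel([.67,.11,.18]);snap('top','t4');snap('side','s4')
a=cv2.resize(cv2.imread('pics/t4.png')[150:300,115:265],(400,400)[:2],interpolation=cv2.INTER_CUBIC)
b=cv2.resize(cv2.imread('pics/s4.png')[120:300,140:320],(400,400),interpolation=cv2.INTER_CUBIC)
cv2.imwrite('pics/c4.png',np.hstack([a,b]))
E
```

```text
t 10.55 tcp [0.6728 0.1114 0.18  ] w 0.0002 F [-0.1  0.4 -0.1] yawY -3.55 q6 0.208711652695275
rel [-0.0016 -0.0027 -0.    ]
```

View pics/c4.png

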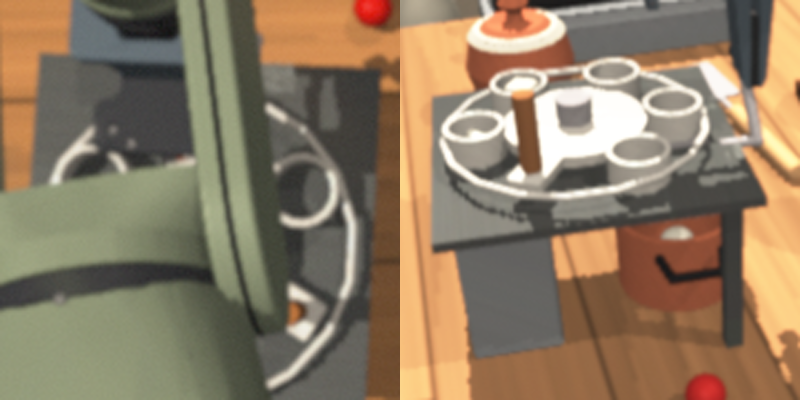

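Request:
{"fn": "step_arm", "kwargs": {
  "commands": [
    [[-0.01, 0, 0, 0, 255], [-0.015, 0, 0, 0, 255], [-0.01, 0, -0.02, 0, 255], [0, 0, -0.03, 0, 255], [0, 0, -0.035, 0, 255], [0, 0, -0.035, 0, 255], [-0.03, 0, 0, 0, 255], [-0.035, 0, 0, 0, 255], [-0.035, 0, 0, 0, 255], [-0.035, 0, 0, 0, 255], [-0.035, 0, 0, 0, 255], [-0.035, 0, 0, 0, 255], [-0.02, 0, 0, 0, 255], [0, 0, 0, 0, 255], [0, 0, 0, 0, 255]]
  ]
}}

```text
time: 11.9
tcp_pos: [0.6559, -0.1509, 0.2998]
orientation: [-3.141, -0.0, 1.505]
wrist_force: [-0.4, 0.3, 0.0]
width: 0.0009
grasp_force: 0.0
```

```bash
python3 - <<'E'
from st import *
rel([.67,.11,.18]);snap('top','t5');snap('side','s5')
a=cv2.resize(cv2.imread('pics/t5.png')[150:300,115:265],(400,400)[:2],interpolation=cv2.INTER_CUBIC)
b=cv2.resize(cv2.imread('pics/s5.png')[120:300,140:320],(400,400),interpolation=cv2.INTER_CUBIC)
cv2.imwrite('pics/c5.png',np.hstack([a,b]))
E
```

```text
t 11.9 tcp [ 0.6559 -0.1509  0.2998] w 0.0009 F [-0.4  0.3  0. ] yawY -3.76 q6 -0.17774812971274895
rel [ 0.2612 -0.003   0.1199]
```

View pics/c5.png

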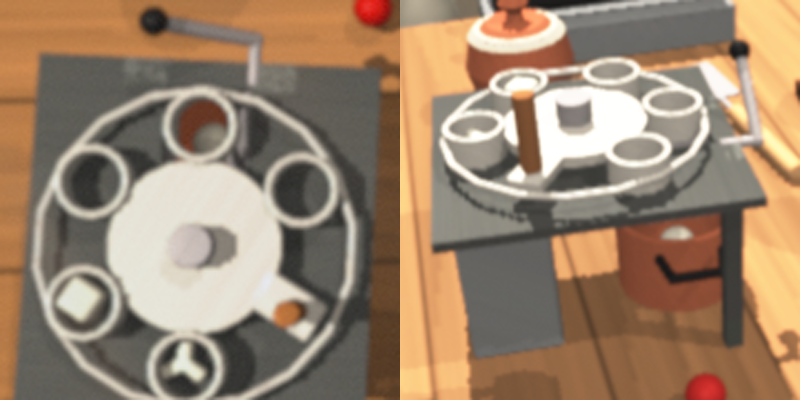

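The picture shows the pocket over the hole empty, the flap open, and the ball lying in the jar: top crop (212,135), side crop (676,232). The block and the stilt are still in their pockets.

```bash
python3 -c "
from rig import env
print(env.close_job())"
```

```text
the job is handed in; nothing more can be done
None
```

The porcelain ball is in the mill jar: I turned its pocket to within about 1 mm of the drop hole's centre with the flap shut, then swung the crank over, and I handed the job in at about 12 s of the allowed 53 s.

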